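# Lock the blue specimen clamp

## Robot

A 6-joint arm with a two-finger parallel gripper is mounted at the origin on the work surface. World frame = base frame: x ahead of the robot, y to its left, z up, the work surface at z = 0. Lengths are in mm, angles in rad, forces in N, time in s.
With the tool pointing down it reaches from about 275 to 825 mm from the base axis. Payload 4.9 kg.
Tool frame: the origin (TCP) lies at the very end of the fingers, on their centre line; the grasp point (between the pads) lies 19 mm behind it; z points along the fingers, y is the direction in which the jaws open and shut (so a half turn about z gives the same grasp; the last joint's range is limited). The gripper opens to 85 mm and grips with 20 to 120 N. Pads are 22 mm wide; open, the fingers measure 114 mm over their backs; the gripper's body (76 mm by 85 mm) begins 54 mm behind the grasp point. The pads swing forward as they close: fully open they stand 13 mm farther back than shut.
Start: joints at [-1.309, 0.326, -0.193, 1.052, 0, 1.437], TCP at [212.064, -507.491, 231.281] pointing down, gripper open.
Joint ranges: [-2.65, 2.65], [-0.97, 1.79], [-1.3, 1.35], [-1.93, 2.1], [-1.47, 1.37], [-3.14, 3.14]. Speed limits (rad/s): [2.57, 2.57, 3.14, 3.14, 3.14, 3.14].

## Interface

Orientations are given as [roll, pitch, yaw] about the fixed x, y, z axes, in that order (R = Rz(yaw) Ry(pitch) Rx(roll)).
In Python, from bench import bot, solve_ik, imaging gives the robot as it stands. Calls block until the motion is done:
- bot.move_ptp(position, orientation): joint-space move of the TCP to a pose.
- bot.movel(position, rot=None, max_speed=150, threshold=None): straight line of the TCP; rot=None keeps the orientation; max_speed is the mean speed in mm/s. With threshold (N) it stops when the force on the tool has changed by that much, and returns True; else False.
- bot.move_j(angles): joint-space move.
- bot.grip(opening, effort=None): opening from 0.0 (shut) to 1.0 (fully open); effort is the grip in N (None keeps the last); returns when the fingers have stopped.
- bot.dwell(seconds).
- solve_ik(position, orientation): joint angles nearest the present ones, or None.
- bot.get_state(): the state.
- imaging.capture(name): name is "scene" or "top" or "wrist"; returns the picture (420x560x3 uint8, blue, green, red); there is no depth.
- imaging.camera_model(name): a dict with "K" (3x3 intrinsics, pixels), "position" and "rotation" of the camera in the world. Camera axes: x right, y up, looking along -z (the intrinsics and any distortion apply to the point x, -y, -z); pixel columns grow to the right and rows downward; lengths in mm; the calibration is good to about 2 mm. A picture is of the moment at which its call begins: read the wrist's pose just before it. camera_model takes no time and is no camera call; for the wrist camera it gives the pose at the moment of the call.
A pose or a line that the arm cannot do raises bot.IKError and nothing moves.
- bot.sign_off(): hands the job in, once; it reports no verdict.
The state is a dict: "t": time; "qpos": joint angles; "joint_velocities": joint speeds; "effort": joint torques, N m; "tcp_pos": TCP position; "orientation": TCP orientation; "contact_force": force on the tool from outside, world axes, zero at the start; "wrist_torque": the same for the moment, N m; "opening": opening from 0.0 (shut) to 1.0 (fully open).
Only numpy, scipy, OpenCV 4.12 (cv2) and the standard library are available. Lean on these libraries where they do the work, as an engineer would, in place of code of your own. Each camera call takes 0.05 s, during which the arm holds its last target. There are 200 camera calls.

## Task

On the microscopy bench, secure the specimen clamp that has the blue lever: with its lever still standing up, screw the bolt in clockwise until it is snug against its stop, then fold the lever down flat into the black cradle. Leave the clamp with the yellow lever as it is.

Things in the scene. Friction and masses are not known exactly. Their poses are not given: they have to be found in the camera images.
- blue_grip (a point): Grip point in the middle of the blue lever, 45 mm from its pivot, 30 mm from its free end. Lever 20 mm wide (x axis, along the pivot: grip these sides), 14 mm thick (y axis: the side it folds to), z to the free end. Starts upright within 6 degrees, top 125 mm above the bench, pivot 50 mm. Stiff: 2.5 N at 40 mm from the pivot folds it; stays where left; folded (90 degrees) its top is at 55 mm.
- blue_bolt (a joint): Turn of the blue lever's bolt, rad: 0 backed off, 1.4 snug at a hard stop; starts at 0 to 0.45. Grows clockwise seen from above, about the vertical axis through the pivot, carrying the lever; sinks 1.6 mm per rad; resists with 0.12 N m; stays where left. When snug, the lever's y axis points along the base plate's long side to the black cradle (34 x 22 mm, top at 37 mm, 59 mm from the bolt axis).
- yellow_grip (a point): The same point on the yellow lever of a second, like clamp, to be left alone. Each clamp: a fixed aluminium base plate 100 x 150 x 20 mm on the bench, bolt 45 mm off its centre along the long side, a steel strap (top 34 mm above the bench) over a round specimen (copper-faced in the blue clamp, steel in the yellow), the lever standing on the bolt, and the black cradle it folds into.
- yellow_bolt (a joint): Turn of the yellow lever's bolt, rad, measured as for the blue one; starts between 0 and 0.3. To be left alone.

How it is judged:
By the outcome, as a careful person would: the job done as asked, in the order asked, and still so for the second after the job is handed in, with the robot touching nothing.
It also fails if it takes over 48 s, if anything falls off the work surface, if the arm or the gripper's body presses on something with over 40 N, if the wrist force passes 120 N, or if a joint passes its speed limit or range.

## Working session

There is one attempt and no reset: what is moved stays moved. The work goes in short steps, each a Python script; the robot and the scene stay as the last script left them, time stands still between calls to the robot, and variables do not carry over. Pictures are saved under pics/ and viewed, about 8 in all and at most 12, crops included, and the job is handed in when it is done.

```bash
ls; mkdir -p pics
python3 - <<'E'
from bench import bot, imaging
import cv2
for n in("top","scene"):
    cv2.imwrite(f"pics/{n}0.png",imaging.capture(n)); m=imaging.camera_model(n); print(n,m)
print(bot.get_state())
E
```

```text
pics
top {'K': array([[413.48857526,   0.        , 279.29612408],
       [  0.        , 413.48857526, 213.66069051],
       [  0.        ,   0.        ,   1.        ]]), 'position': array([441.60503851, -61.95679701, 734.11101553]), 'rotation': array([ 0.16310293,  0.01832795, -1.57920131])}
scene {'K': array([[489.45333976,   0.        , 282.63487763],
       [  0.        , 489.45333976, 198.95637636],
       [  0.        ,   0.        ,   1.        ]]), 'position': array([1272.85122476, -155.05680623,  700.271937  ]), 'rotation': array([ 0.88473301, -0.01972605,  1.45905037])}
{'t': 0.1, 'qpos': array([-1.30920438e+00,  3.26892216e-01, -1.93487258e-01,  1.05197286e+00,
       -1.98244182e-05,  1.43661144e+00]), 'joint_velocities': array([ 1.88194661e-03, -7.86813005e-04,  2.03110592e-03, -4.92438588e-04,
       -1.52549784e-03,  4.52931819e-05]), 'effort': array([ 2.95069131e-04, -4.44238937e+01,  2.63038194e+01,  7.87201367e-03,
       -1.00375569e-04,  1.98711268e-05]), 'tcp_pos': array([ 211.91735094, -506.97745828,  230.56661341]), 'orientation': array([-3.14004798e+00, -1.88520881e-04,  3.95776699e-01]), 'contact_force': array([ 0.43935765, -0.34093965,  0.07691058]), 'wrist_torque': array([ 0.0021725 ,  0.01728889, -0.01783827]), 'opening': 0.9992471860067428}
```

View pics/top0.png

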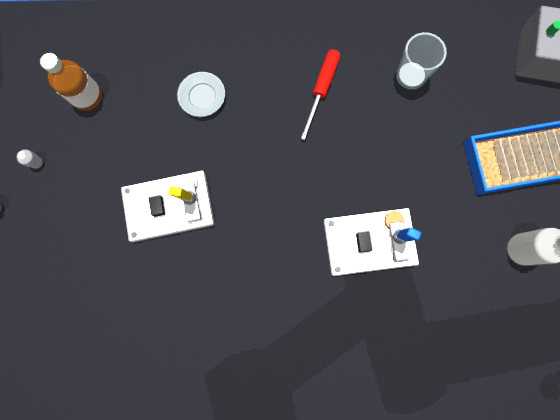

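View pics/scene0.png

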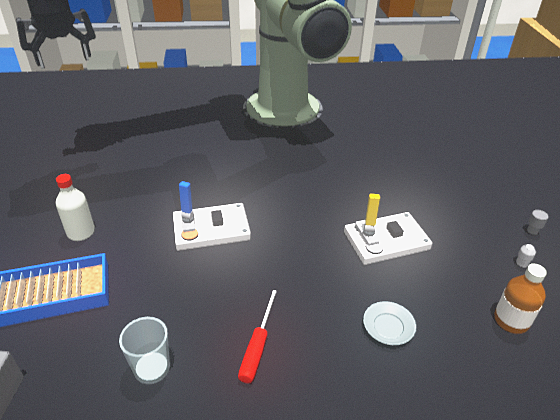

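The top view shows the blue clamp's plate with corners near (325,217), (411,209), (418,268) and (331,275). The blue lever is near (408,235) and the cradle near (364,241), on the lever's left. The yellow clamp is well away, near (168,207). I'll fit the plate pose next, then look closer with the wrist camera.

```bash
cat > h.py <<'E'
import numpy as np, cv2
from scipy.spatial.transform import Rotation as R
from bench import bot, imaging, solve_ik
def rot(m):
    r=np.asarray(m["rotation"]); return r if r.shape==(3,3) else R.from_euler("xyz",r).as_matrix()
def ray(m,u,v):
    d=np.linalg.inv(m["K"])@[u,v,1]; return rot(m)@[d[0],-d[1],-d[2]]
def unproj(m,u,v,z):
    d=ray(m,u,v); p=np.asarray(m["position"]); return p+d*(z-p[2])/d[2]
def proj(m,P):
    c=(np.asarray(P)-m["position"])@rot(m); c=c*[1,-1,-1]; q=c@m["K"].T; return q[...,:2]/q[...,2:]
E
python3 - <<'E'
from h import *
m=imaging.camera_model("top"); im=cv2.imread("pics/top0.png")
print("dist" , m.keys(), "base in scene",proj(imaging.camera_model("scene"),np.zeros(3)))
g=(im.min(2)>130).astype(np.uint8); g[:190]=0; g[300:]=0; g[:,:300]=0; g[:,450:]=0
g=cv2.morphologyEx(g,cv2.MORPH_CLOSE,np.ones((15,15)))
cs=max(cv2.findContours(g,0,2)[0],key=cv2.contourArea)
r=cv2.boxPoints(cv2.minAreaRect(cs)); P=np.array([unproj(m,*p,20)[:2] for p in r]); print(r,P,P.mean(0),np.linalg.norm(np.diff(P,axis=0),axis=1))
e=np.diff(P,axis=0); print(np.degrees(np.arctan2(e[:,1],e[:,0])))
b=((im[...,0]>150)&(im[...,2]<60)); b[:190]=0;b[300:]=0;b[:,:300]=0;b[:,440:]=0
y,x=np.nonzero(b); print(x.min(),x.max(),y.min(),y.max()); print("levertop",unproj(m,x.max()-6,y.mean(),125))
print("cradle",unproj(m,364,241.5,37))
big=cv2.resize(im[195:290,315:430],None,fx=6,fy=6,interpolation=cv2.INTER_CUBIC); cv2.imwrite("pics/c1.png",big)
E
```

```text
dist dict_keys(['K', 'position', 'rotation']) base in scene [282.06711213 106.79230611]
[[323.24796 218.06717]
 [411.395   206.89362]
 [418.73276 264.7804 ]
 [330.58572 275.95395]] [[ 550.58433095 -126.45288913]
 [ 568.58157231 -280.4809645 ]
 [ 468.19422373 -286.90420978]
 [ 450.65403247 -136.37747502]] [ 509.50353987 -207.55388461] [155.07594494 100.59263311 151.5452282 ]
[ -83.33555668 -176.33894265   96.64644085]
406 421 228 239
levertop [ 509.41800143 -251.20027254  125.        ]
cradle [ 507.31307391 -192.38607462   37.        ]
```

View pics/c1.png

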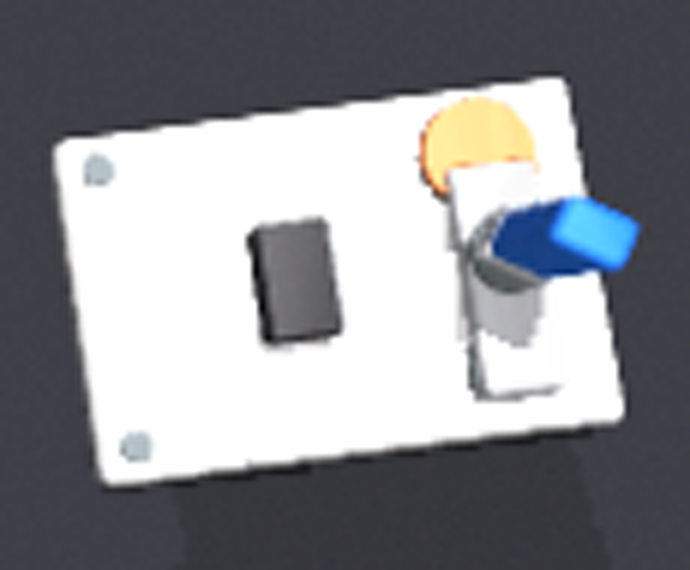

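The crop shows the lever's top face with corners at crop pixels (567,197), (640,227), (618,272) and (550,240). The cradle is to the left at (295,280). The plate corners are at (52,142), (567,77), (627,420) and (103,488). I'll fit these, then hover above for a wrist view.

```bash
cat >> h.py <<'E'
from scipy.optimize import least_squares
def fitplate(m,px):  # px order: cradle-end corners & bolt-end corners: (far-x,cradle),(far-x,bolt),(near-x,bolt),(near-x,cradle)
    def cor(p):
        d=np.array([np.cos(p[2]),np.sin(p[2])]); n=np.array([d[1],-d[0]])  # d: to cradle end, n: right of d (world +x when d=+y)
        return np.array([[*(p[:2]+a*75*d+b*50*n),20] for a,b in((1,1),(-1,1),(-1,-1),(1,-1))])
    s=least_squares(lambda p:(proj(m,cor(p))-px).ravel(),[508,-207,1.69]); return s.x,s.fun
def bolt(p): return p[:2]-45*np.array([np.cos(p[2]),np.sin(p[2])])
def pose_yaw(y): return [np.pi,0,y]
E
python3 - <<'E'
from h import *
m=imaging.camera_model("top"); f=lambda a:np.array(a)/6+[315,195]
p,r=fitplate(m,f([(52,142),(567,77),(627,420),(103,488)])); print(p,r.round(1)); B=bolt(p); print("bolt",B)
q=[unproj(m,*u,125)[:2] for u in f([(567,197),(640,227),(618,272),(550,240)])]; q=np.array(q); print(q,q.mean(0))
a=q[0]+q[3]-q[1]-q[2]; b=q[2]+q[3]-q[0]-q[1]; print(np.linalg.norm(a)/2,np.linalg.norm(b)/2)
print("xdir",np.degrees(np.arctan2(a[1],a[0])),"ydir",np.degrees(np.arctan2(b[1],b[0])),"cradle",np.degrees(p[2]))
ang=np.arctan2(a[1],a[0])
for y in (ang-np.pi/2,ang+np.pi/2):
  for yy in (y,y-1.1):
    yy=(yy+np.pi)%(2*np.pi)-np.pi
    print(yy,solve_ik([*B,78],pose_yaw(yy)))
E
```

```text
[ 508.5640834  -207.86690397    1.68741897] [ 0.2  0.  -0.3  0.   0.   0.1  0.1 -0.1]
bolt [ 513.80021414 -252.56123174]
[[ 518.55250921 -243.6848504 ]
 [ 510.94506781 -261.05921808]
 [ 499.93161283 -254.99975895]
 [ 507.97044009 -238.90718919]] [ 509.34990748 -249.66275415]
18.471881497317938 12.081078575780419
xdir 64.94324324593337 ydir 153.35147153220436 cradle 96.68198519612731
-0.4373229052297898 [-0.58578054  0.51101958 -0.33415292  0.72562383  0.          2.99313501]
-1.5373229052297896 [-0.58578054  0.51101958 -0.33415292  0.72562383  0.         -2.19005029]
2.7042697483600033 [-0.58578054  0.51101958 -0.33415292  0.72562383  0.         -0.14845764]
1.6042697483600037 [-0.58578054  0.51101958 -0.33415292  0.72562383  0.          0.95154236]
```

Run:
```python
from h import *
bot.move_ptp([511,-251,215],pose_yaw(2.70))
m=imaging.camera_model("wrist"); im=imaging.capture("wrist"); cv2.imwrite("pics/w1.png",im); s=bot.get_state(); print(s["t"],s["tcp_pos"],s["orientation"])
B=np.array([513.8,-252.56]);print(proj(m,[[*B,50],[*(B+[-4.4,2.9]),125],[*(B+59*np.array([np.cos(1.687),np.sin(1.687)])),37]]))
import pickle; pickle.dump(m,open("w1.pkl","wb"))
```

```text
1.6167 [ 510.61199462 -251.79621338  215.01648883] [-3.14131619e+00  2.27158256e-05  2.69814580e+00]
[[284.65244173 192.93452068]
 [285.96426342 209.31139467]
 [333.74381292 160.07054819]]
```

View pics/w1.png

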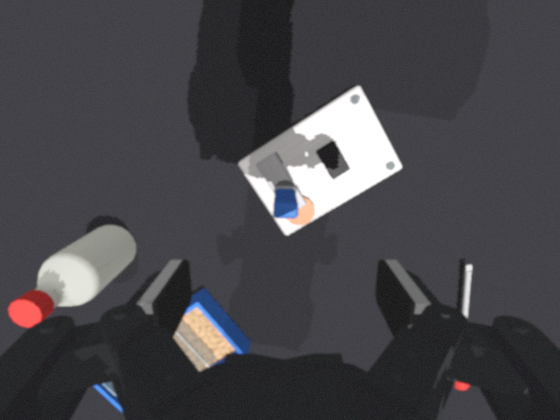

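The wrist view agrees with the fit: cradle at (333,160), lever top at (286,207), as predicted. I'll grasp and turn now.

```bash
cat > turn.py <<'E'
from h import *
B=np.array([513.8,-252.56]); PS=1.687
def tgt(y,q0=2.70): # lever leans ~3 mm at the grip along its y axis
    return [*(B+3.0*np.array([np.cos(y),np.sin(y)])),76-1.6*(q0-y)]
def rep(y):
    s=bot.get_state(); print(f"{s['t']:.2f} cmd {y:.3f} yaw {s['orientation'][2]:.3f} F",s['contact_force'].round(1),"T",s['wrist_torque'].round(3),"op",round(s['opening'],3)); return s
E
python3 - <<'E'
from turn import *
bot.movel(tgt(2.70),rot=pose_yaw(2.70),max_speed=120); rep(2.7)
bot.grip(0.0,60); rep(2.7)
for y in np.linspace(2.70,1.8,6)[1:]:
    bot.movel(tgt(y),rot=pose_yaw(y),max_speed=60); s=rep(y)
    if abs(s['wrist_torque'][2])>0.6: break
E
```

```text
2.92 cmd 2.700 yaw 2.700 F [-1.1 -1.1  0. ] T [-0.01  -0.033 -0.021] op 1.0
3.53 cmd 2.700 yaw 2.700 F [0.9 3.8 3.2] T [ 0.715 -0.124 -0.059] op 0.225
3.87 cmd 2.520 yaw 2.523 F [0.6 4.3 5.7] T [ 1.045 -0.174 -0.091] op 0.223
4.20 cmd 2.340 yaw 2.343 F [1.4 5.7 4.1] T [ 1.097 -0.195 -0.105] op 0.223
4.53 cmd 2.160 yaw 2.163 F [1.9 4.6 5.4] T [ 1.137 -0.251 -0.068] op 0.227
4.87 cmd 1.980 yaw 1.983 F [2.2 5.2 5.8] T [ 1.122 -0.303 -0.066] op 0.229
5.20 cmd 1.800 yaw 1.803 F [1.6 4.8 5.2] T [ 1.25  -0.328 -0.143] op 0.225
```

Run:
```python
from turn import *
for y in np.arange(1.78,1.57,-0.02):
    bot.movel(tgt(y),rot=pose_yaw(y),max_speed=20); s=rep(y)
    if abs(s['wrist_torque'][2])>0.8: break
m=imaging.camera_model("top"); im=imaging.capture("top"); cv2.imwrite("pics/t2.png",cv2.resize(im[195:290,315:430],None,fx=6,fy=6,interpolation=cv2.INTER_CUBIC))
```

```text
5.45 cmd 1.780 yaw 1.784 F [1.  4.9 5. ] T [ 1.251 -0.337  0.048] op 0.226
5.70 cmd 1.760 yaw 1.764 F [1.1 5.3 5. ] T [ 1.213 -0.286  0.037] op 0.226
5.95 cmd 1.740 yaw 1.744 F [1.9 5.8 5.4] T [ 1.185 -0.307 -0.017] op 0.225
6.20 cmd 1.720 yaw 1.724 F [2.1 5.5 5.2] T [ 1.244 -0.34   0.015] op 0.228
6.45 cmd 1.700 yaw 1.704 F [1.2 5.  5. ] T [ 1.224 -0.382  0.05 ] op 0.225
6.70 cmd 1.680 yaw 1.685 F [1.4 5.7 5.1] T [ 1.229 -0.332  0.342] op 0.227
6.95 cmd 1.660 yaw 1.666 F [1.3 5.7 5.6] T [ 1.241 -0.292  0.766] op 0.227
7.20 cmd 1.640 yaw 1.646 F [1.3 5.1 5.3] T [ 1.103 -0.265  0.836] op 0.23
```

View pics/t2.png

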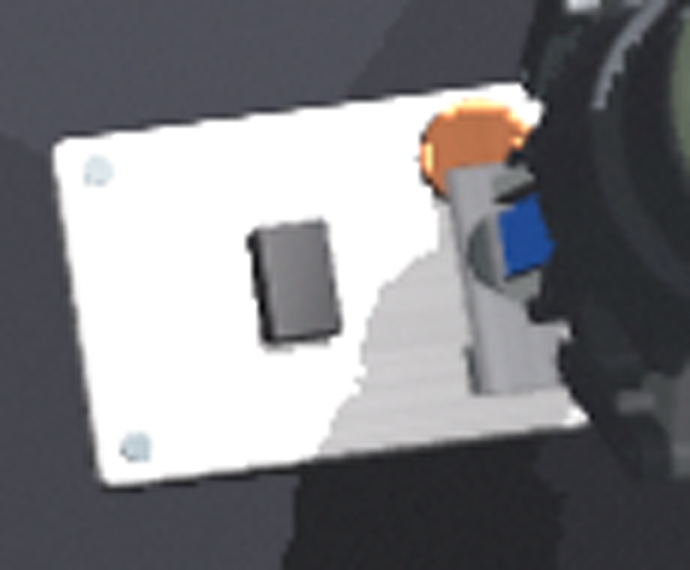

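The bolt met its stop at a yaw of about 1.687, exactly where predicted, and the torque then rose to 0.84 N·m. Next: release, lift and go behind the lever.

```bash
cat >> turn.py <<'E'
D=np.array([np.cos(PS),np.sin(PS)])
def at(s,z): return [*(B+s*D),z]
E
python3 - <<'E'
from turn import *
bot.grip(0.6); rep(0)
x,y,z=bot.get_state()["tcp_pos"]
bot.movel([x,y,150],max_speed=120)
bot.movel(at(-60,150),rot=pose_yaw(PS),max_speed=120)
bot.grip(0.0); rep(0)
im=imaging.capture("top"); cv2.imwrite("pics/t3.png",cv2.resize(im[195:290,315:430],None,fx=6,fy=6,interpolation=cv2.INTER_CUBIC))
im=imaging.capture("scene"); cv2.imwrite("pics/s3.png",cv2.resize(im[110:260,120:300],None,fx=4,fy=4,interpolation=cv2.INTER_CUBIC))
E
```

```text
7.66 cmd 0.000 yaw 1.640 F [ 0.6 -0.  -0.2] T [-0.028 -0.019 -0.017] op 0.597
9.65 cmd 0.000 yaw 1.687 F [ 0.7 -0.5 -0.6] T [ 0.026 -0.006 -0.042] op -0.001
```

View pics/s3.png

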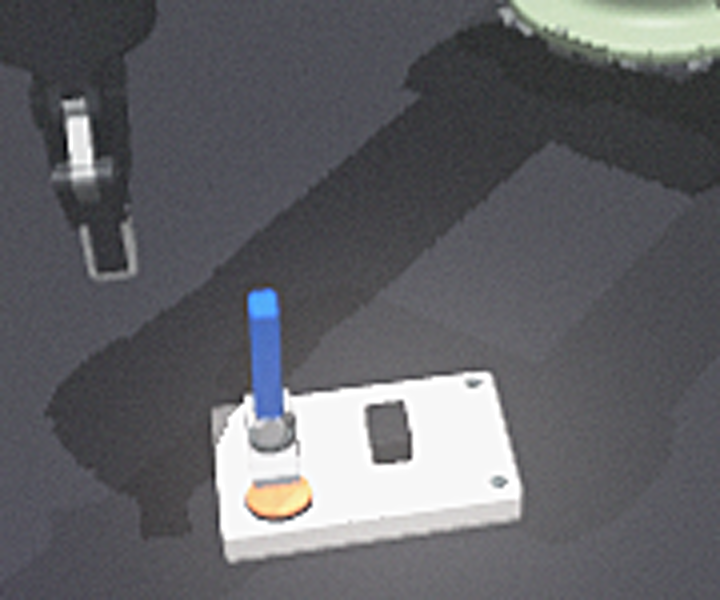

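View pics/t3.png

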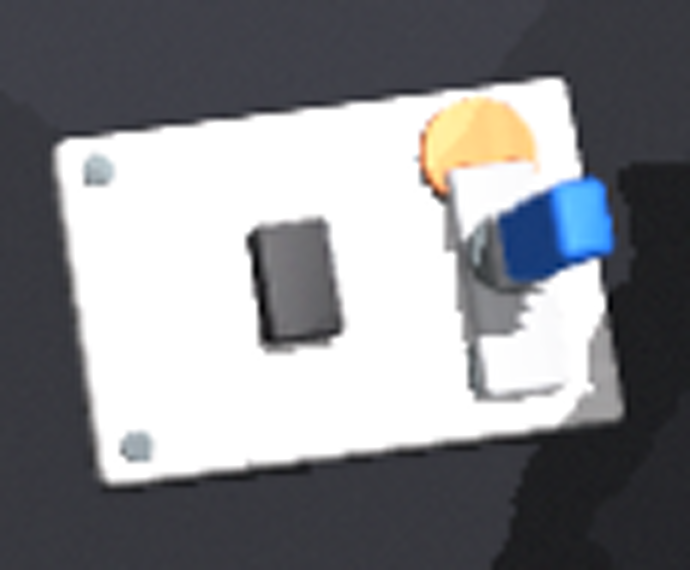

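The lever is upright. Its top face, at crop (555–613, 178–258), is aligned with the plate and cradle edges, so the bolt is snug. Now I'll push it over along an arc with the closed fingers.

Run:
```python
from turn import *
bot.movel(at(-60,96),max_speed=120)
bot.movel(at(-24,96),max_speed=60); rep(0)
zp,r=48.5,45
for a in np.radians(np.arange(0,91,10)):
    p=at(r*np.sin(a)-7*np.cos(a)-11*np.cos(a), zp+r*np.cos(a)+7*np.sin(a)+1)
    hit=bot.movel(p,max_speed=50,threshold=30); s=rep(np.degrees(a))
    if hit: print("HIT",s["tcp_pos"]); break
else:
    print(bot.movel(at(45,50),max_speed=15,threshold=15)); s=rep(99); print(s["tcp_pos"])
```

```text
11.10 cmd 0.000 yaw 1.687 F [ 0.1 -0.   0.2] T [0.047 0.017 0.033] op 0.003
11.38 cmd 0.000 yaw 1.687 F [ 0.1 -0.  -0.9] T [-0.036 -0.025  0.03 ] op 0.002
11.68 cmd 10.000 yaw 1.687 F [ 0.3 -0.2 -0.7] T [-0.022  0.003 -0.023] op 0.003
12.00 cmd 20.000 yaw 1.687 F [ 0.6 -0.3  0.9] T [-0.099  0.011  0.032] op 0.002
12.32 cmd 30.000 yaw 1.688 F [-0.3 -1.2 -0.7] T [ 0.031 -0.098  0.035] op 0.001
12.65 cmd 40.000 yaw 1.688 F [-0.9  0.  -0.6] T [0.028 0.015 0.04 ] op 0.005
12.98 cmd 50.000 yaw 1.687 F [ 0.4 -0.3 -1.2] T [-0.026  0.029 -0.039] op 0.004
13.32 cmd 60.000 yaw 1.687 F [ 0.4  0.3 -0.2] T [-0.019  0.007 -0.024] op -0.0
13.65 cmd 70.000 yaw 1.687 F [ 1.   0.4 -0.1] T [ 0.009 -0.036 -0.04 ] op -0.001
13.97 cmd 80.000 yaw 1.687 F [-0.2 -0.   0.3] T [ 0.003  0.049 -0.03 ] op 0.003
14.30 cmd 90.000 yaw 1.687 F [-0.4  0.5  0.3] T [0.038 0.042 0.017] op -0.002
True
14.65 cmd 99.000 yaw 1.687 F [-2.5  1.9 11.3] T [0.156 0.58  0.005] op 0.004
[ 508.70974286 -207.24158052   53.57086463]
```

Run:
```python
from turn import *
bot.movel(at(45,170),max_speed=150); bot.movel(at(-110,200),max_speed=250)
im=imaging.capture("top"); a=cv2.resize(im[195:290,315:430],None,fx=3.4,fy=3.4,interpolation=cv2.INTER_CUBIC)
im=imaging.capture("scene"); b=cv2.resize(im[160:260,150:270],None,fx=3.3,fy=3.23,interpolation=cv2.INTER_CUBIC)
h=min(len(a),len(b)); cv2.imwrite("pics/f4.png",np.hstack([a[:h],b[:h]])); rep(0)
```

```text
16.47 cmd 0.000 yaw 1.689 F [0.5 0.6 0.2] T [0.034 0.006 0.023] op -0.003
```

View pics/f4.png

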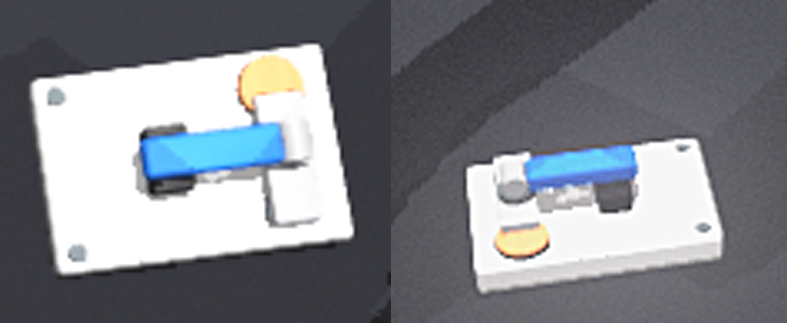

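It's folded into the cradle and looks aligned. I'll press once more near the free end to confirm a hard stop, and measure the lever direction.

Run:
```python
from turn import *
bot.movel(at(50,170),max_speed=200); bot.movel(at(50,60),max_speed=100)
print(bot.movel(at(50,48),max_speed=12,threshold=25)); s=rep(0); print(s["tcp_pos"])
bot.movel(at(50,170),max_speed=150); bot.movel(at(-110,200),max_speed=250)
m=imaging.camera_model("top"); im=imaging.capture("top"); cv2.imwrite("pics/f5.png",im)
b=(im[...,0].astype(int)-im[...,2]>90); b[:190]=0;b[300:]=0;b[:,:300]=0;b[:,440:]=0
v,u=np.nonzero(b); P=np.array([unproj(m,a,c,53)[:2] for a,c in zip(u,v)]).astype(np.float32)
r=cv2.minAreaRect(P); print(r); w,V=np.linalg.eigh(np.cov(P.T)); d=V[:,1]*np.sign(V[1,1]); print("lever dir",np.arctan2(d[1],d[0]),"plate",PS, "centre s,n",(P.mean(0)-B)@D,(P.mean(0)-B)@[D[1],-D[0]])
i0=cv2.imread("pics/top0.png"); print("yellow diff",np.abs(im[180:245,115:220].astype(int)-i0[180:245,115:220]).mean()); rep(0)
```

```text
True
19.48 cmd 0.000 yaw 1.688 F [-4.4  1.5 16.8] T [ 0.244  0.878 -0.026] op 0.001
[ 508.41921773 -202.39414146   52.78933308]
((510.051025390625, -210.9510955810547), (20.187816619873047, 68.5814437866211), 6.558432102203369)
lever dir 1.6842948754119476 plate 1.687 centre s,n 41.93044239619587 0.9712615729413924
yellow diff 1.2265689865689866
21.27 cmd 0.000 yaw 1.689 F [-1.  -1.  -0.5] T [ 0.043 -0.01  -0.027] op -0.003
```

```bash
python3 -c "
from bench import bot; bot.sign_off()"
```

```text
the job is handed in; nothing more can be done
```

The blue clamp is secured and the job is handed in, at about 21 s of the 48 s allowed. I gripped the upright lever and turned the bolt about 1.0 rad clockwise onto its stop. Then I released it, folded the lever into the black cradle with closed fingers, and backed the arm away.

**Bolt snug:** it met the stop at the direction predicted from the plate fit, and the torque then rose to 0.84 N·m. After folding, the lever points at 1.684 rad and the plate's long side at 1.687 rad.

**Lever flat:** a second press near its free end met solid resistance (about 17 N) at a height of 52.8 mm. That fits the stated 55 mm less the roughly 2 mm the bolt sinks.

**Yellow clamp:** its patch of the top picture is essentially unchanged from the start.

**Disagreements:**
- The force readings during the fold stayed within noise, below the expected 2 N or so. I relied on the pictures and the final press to confirm the fold.
- The first press stopped about 0.8 mm higher than the second.

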